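# Index the bottle shuttle under the filling nozzle

### The job

The open bottle in the shuttle is due for filling: with closed fingertips, push the shuttle along its rail by the outer face of its upright end plate until the filling station's spring roller drops into the notch in the shuttle's edge and holds it there, with the bottle under the nozzle. Stop at that click and do not push it on past the notch; do not grip the end plate or push anywhere else, do not touch the bottle or lift it in its nest, and leave the other things on the deck alone. Then take the hand away, leaving the shuttle at rest in the notch.

Things in the scene. Friction and masses are not known exactly. Their poses are not given: they have to be found in the camera images.
- push_face (a point): Centre of the outer face of the shuttle's upright aluminium end plate: the face to push. The plate is 100 mm wide, 12 mm thick, 50 mm high (52 to 102 mm above the deck). The point's y axis points along the rail, into this face, the way to push; z up. The carriage plate under it, 120 x 200 mm, 40 to 52 mm above the deck, begins at this face too
- rail_end (a point): Middle of the rail's end on the side one pushes from, at its stop, 57 mm above the deck; own axes as push_face. The stop is 90 mm wide, 12 mm thick and 57 mm high, centred here. Between the stop and the end plate lie only the bed, 140 mm wide and 20 mm high, and the steel rail on it, 36 mm high
- nest_top (a point): Middle of the top of the white nest block on the shuttle: 90 x 90 mm, 45 mm high (its top 97 mm above the deck), its near side 100 mm on from the push face. Its square pocket, 47 mm wide and 37 mm deep, holds the bottle
- notch (a point): Middle of the mouth of the V-notch in the shuttle's long edge on the robot's side, 46 mm above the deck, 145 mm on from the push face. Own axes as push_face. The V is 18 mm wide and 9 mm deep. The edge's leading end, 55 mm on from the notch, is bevelled over 40 mm to lift the roller
- index_point (a point): Fixed point on the filling station: where notch lies when the roller sits in the notch. y axis along the rail, the way to push. On the robot's side of the rail stands the station's dark block, 59 mm high, with the steel spring roller, 12 mm wide; beyond the rail a steel column, 233 mm high and 22 mm thick, whose arm carries the nozzle over the rail
- nozzle_tip (a point): Lower end of the nozzle, over the middle of the rail, 162 mm above the deck; the bottle's mouth passes 16 mm under it
- shuttle: The sliding shuttle; origin on the deck under the middle of its carriage plate, y along the rail, the way to push. It slides with about 2 N of friction. The bevel under the roller takes up to 5 N, the edge after it 2 N; at the notch the shuttle is pulled forward and the push drops away; to push it on out of the notch takes about 13 N. Let go within 5 mm of the notch's middle it is drawn back to it
- roller (a joint): How far the spring roller is pushed back into its block, m: 0 free, about 0.008 while it rides on the shuttle's edge, about 0.0015 when it sits in the notch
- bottle: Open square glass bottle, 44 x 44 mm, 66 mm high to the shoulder and 86 mm with its neck, standing loose in the shuttle's nest; origin at the centre of its underside, 60 mm above the deck; its top is 146 mm above the deck. z up
- capped_bottle: Bystander: square bottle 44 x 44 mm with a black cap, 117 mm high, standing on the deck; origin at the centre of its underside
- cap: Bystander: loose black cap, upright cylinder 34 mm wide, 46 mm high, on the deck; origin at the centre of its underside
- spare_nest: Bystander: loose white nest block 80 x 80 mm, 55 mm high, with a square pocket, on the deck; origin at the centre of its underside
- press_post: Bystander, fixed: round post with a spring under a white head, 68 mm wide, 80 mm high; origin at the centre of its underside
There are look-alikes about, which are no part of the job. Of the things like the bottle, leave any that is pink or red; of the rest the larger one is meant.

How it is judged:
On the way:
1. the roller rides on the shuttle's edge (value of joint roller above 0.005 m), for 0.05 s.
At the end, for the whole second after the job is handed in: The notch stands within 3 mm of the station's index point along the rail with the roller dropped into it, the shuttle is at rest, and the open bottle stands upright on the floor of its nest, its axis within 8 mm of the nozzle's (y of notch in the frame of index_point between -0.003 and 0.003 m and value of joint roller below 0.004 m and linear speed of shuttle below 0.005 m/s and angle between bottle's own z axis and vertical below 0.12 rad and horizontal distance between bottle and nozzle_tip below 0.008 m and z of bottle in the frame of push_face below -0.009 m); the robot touches nothing.
It fails at once if the shuttle is pushed more than 12 mm past the notch (y of notch in the frame of index_point above 0.012 m).
It fails at once if the bottle is touched by the robot (contact force between any of the fingers, the arm and bottle above 0.5 N).
It fails at once if the bottle is lifted in its nest (z of bottle in the frame of push_face above -0.005 m).
It fails at once if the shuttle is gripped, or pushed other than by its end plate's outer face with the fingers (contact force between the arm and shuttle above 1 N or (contact force between the fingers and shuttle above 1 N and y of the grasp point in the frame of push_face above 0.002 m)).
It fails at once if another thing on the deck is disturbed (distance of any of capped_bottle, cap, spare_nest from where it was at the start of the episode above 0.012 m or contact force between any of the fingers, the arm and press_post above 2 N).
It also fails if it takes over 40 s, if anything falls off the work surface, if the arm or the gripper's body presses on something with over 40 N, if the wrist force passes 120 N, or if a joint passes its speed limit or range.

### The arm

A 7-joint arm with a two-finger parallel gripper is mounted at the origin on the work surface. World frame = base frame: x ahead of the robot, y to its left, z up, the work surface at z = 0. Lengths are in m, angles in rad, forces in N, time in s.
With the tool pointing down it reaches from about 0.425 to 0.8 m from the base axis. Payload 8.3 kg.
Tool frame: the origin (TCP) lies at the very end of the fingers, on their centre line; the grasp point (between the pads) lies 19 mm behind it (robot.hold_point_z is the distance from the TCP to the grasp point, in m); z points along the fingers, y is the line along which they close (so a half turn about z gives the same grasp; the last joint's range is limited). The gripper opens to 85 mm and grips with 20 to 120 N. Pads are 22 mm wide; open, the fingers measure 114 mm over their backs; the gripper's body (76 mm by 85 mm) begins 54 mm behind the grasp point. The pads swing forward as they close: fully open they stand 13 mm farther back than shut.
Start: joints at [1.213, 0.383, 0.016, 1.37, -0.006, 1.388, -0.046], TCP at [0.182, -0.598, 0.231] pointing down, gripper open.
Joint ranges: [-2.95, 2.95], [-0.25, 2.06], [-1.52, 1.56], [0.18, 2.33], [-1.44, 4.58], [0.02, 2.06], [-3.01, 3.01]. Speed limits (rad/s): [2.39, 2.39, 3.01, 3.01, 3.14, 3.14, 3.14].

### API

Orientations are given as a unit quaternion [x, y, z, w].
In Python, from cell import robot gives the robot as it stands.
- The arm moves only by the tool apply_moves, never from a script. Its argument "series" is a list that holds one entry, the list of rows, each a list of 7 numbers: the shift along the tool's x, y, z in mm, then the turn, a rotation vector about the tool's x, y, z in rad, then the opening, from 0 (shut) to 1 (fully open). A call has 1 to 10 rows; each row is the pose to reach, as a shift and turn from the pose commanded when the call began, along the tool's axes at that moment; what a row does not reach only later rows make up. A row lasts 1/12 s, in which the tool goes at most 41.7 mm and 7.16 degrees, less where a joint would pass 70% of its speed; a pose out of reach is approached as far as the arm can. A call with a gripper value outside its range is refused whole. The fingers move at their own pace and stop on an object; "squeeze" is the grip in N (left out, the last holds). Time passes only in rows, so rows that repeat a pose let the fingers close. It gives the time, the measured TCP pose, the force, the opening and the grip force at its end, in the units of the state.
- robot.observe(): the state, without advancing time (a new reading comes with each control period).
- robot.camera(name): name is "scene" or "top" or "wrist"; returns the picture (420x560x3 uint8, blue, green, red); there is no depth.
- robot.camera_info(name): a dict with "camera_matrix" (3x3 intrinsics, pixels), "distortion" ([k1, k2, p1, p2, k3] as OpenCV has them; the pictures are not rectified), "R" (3x3) and "t" (3): a world point X has camera coordinates R X + t; the wrist camera has in their place "T_tool_cam" (4x4, takes a point from camera to tool coordinates, whose origin is the TCP and whose axes are the flange's). Camera axes: x right, y down, z forward; pixel columns grow to the right and rows downward; lengths in m; the calibration is good to about 2 mm. A picture is of the moment at which its call begins: read the wrist's pose just before it. camera_info takes no time and is no camera call.
- robot.sign_off(): hands the job in; it is judged then, once.
The state is a dict: "clock": time; "joint_pos": joint angles; "qd": joint speeds; "joint_efforts": joint torques, N m; "position": TCP position; "ee_rot": TCP orientation; "force": force on the tool from outside, world axes, zero at the start; "wrist_torque": the same for the moment, N m; "width": finger opening in m; "grasp_force": force on a finger pad.
Only numpy, scipy, OpenCV 4.12 (cv2) and the standard library are available. Lean on these libraries where they do the work, as an engineer would, in place of code of your own. Each camera call takes 0.05 s, during which the arm holds its last target. There are 200 camera calls.

## Working session

There is one attempt and no reset: what is moved stays moved. The work goes in short steps, Python scripts to look and compute and a tool call to move; the robot and the scene stay as the last step left them, time stands still between calls to the robot, and variables do not carry over. Pictures are saved under pics/ and viewed, at most 10 in all, crops included, and the job is handed in when it is done.

Besides the shell and the picture viewer there is one more tool, called after ">>>" by a JSON object that holds its "method" and its "body". apply_moves: Moves the arm, as the interface text tells. Its arguments: {"type":"object","properties":{"series":{"type":"array"},"squeeze":{"type":"number"}},"required":["series"]}

```bash
mkdir -p pics; python3 - <<'E'
from cell import robot
import cv2,json
o=robot.observe();print({k:o[k] for k in('clock','position','ee_rot','force','width')})
for n in('scene','top'):
    cv2.imwrite(f'pics/{n}0.png',robot.camera(n)); print(n,robot.camera_info(n))
E
```

```text
{'clock': 0.0, 'position': array([ 0.18149293, -0.59756501,  0.23025821]), 'ee_rot': array([ 9.89152472e-01,  1.46889152e-01, -1.58624165e-04, -9.69508734e-04]), 'force': array([-0.31811745,  0.42241648,  0.40690207]), 'width': 0.08558720640275509}
scene {'camera_matrix': array([[388.69573425,   0.        , 281.55823544],
       [  0.        , 388.69573425, 204.10324876],
       [  0.        ,   0.        ,   1.        ]]), 'distortion': array([-0.09710875,  0.        ,  0.        ,  0.        ,  0.        ]), 'R': array([[-0.87871491,  0.47728159, -0.00789847],
       [ 0.3744156 ,  0.6788776 , -0.63161552],
       [-0.29609637, -0.55796729, -0.77524154]]), 't': array([ 0.48211251, -0.1809758 ,  1.25585836])}
top {'camera_matrix': array([[513.13121522,   0.        , 272.49545464],
       [  0.        , 513.13121522, 206.52417575],
       [  0.        ,   0.        ,   1.        ]]), 'distortion': array([-0.00282163,  0.        ,  0.        ,  0.        ,  0.        ]), 'R': array([[-0.0184821 , -0.99959362, -0.02170259],
       [-0.97965105,  0.0224437 , -0.19944948],
       [ 0.19985552,  0.01757472, -0.97966775]]), 't': array([0.06303181, 0.56335867, 1.10304107])}
```

View pics/scene0.png

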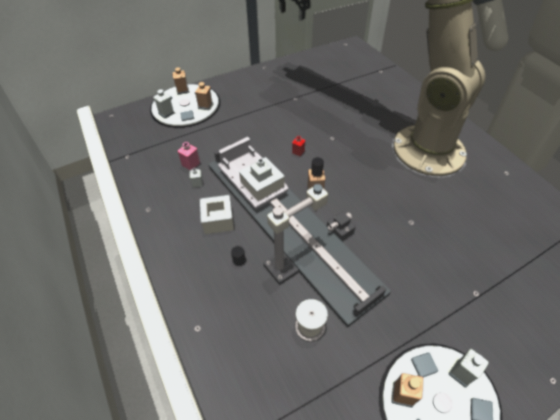

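View pics/top0.png

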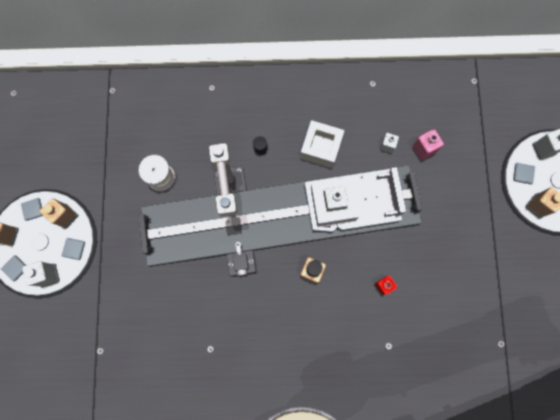

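The scene view shows the shuttle at the far (−y) end of the rail, bottle in its nest. In the top view the end plate is at about (397,190), the stop at (413,193), the bottle at (337,196), the roller block at (240,258) and the nozzle at (225,203). I'll enlarge two parts of the top view to measure them.

```bash
python3 - <<'E'
import cv2,numpy as np
i=cv2.imread('pics/top0.png')
a=cv2.resize(i[160:245,290:430],None,fx=5.5,fy=5.5,interpolation=cv2.INTER_CUBIC)
cv2.imwrite('pics/c1.png',a)
a=cv2.resize(i[140:285,135:275],None,fx=4,fy=4,interpolation=cv2.INTER_CUBIC)
cv2.imwrite('pics/c2.png',a)
E
```

```text
(no output)
```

View pics/c1.png

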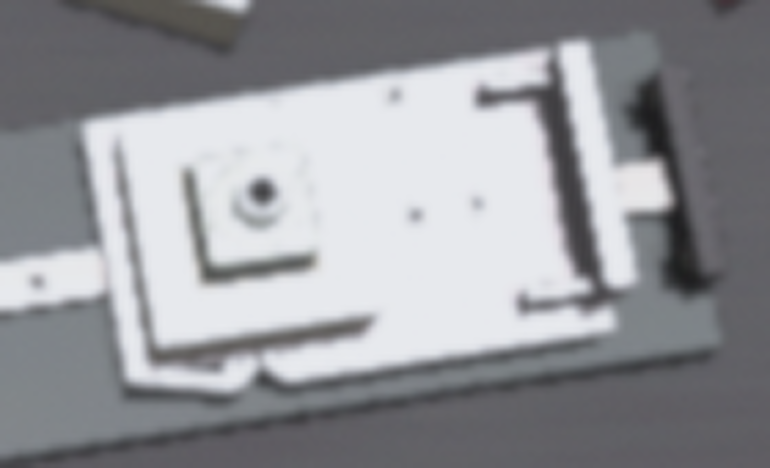

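View pics/c2.png

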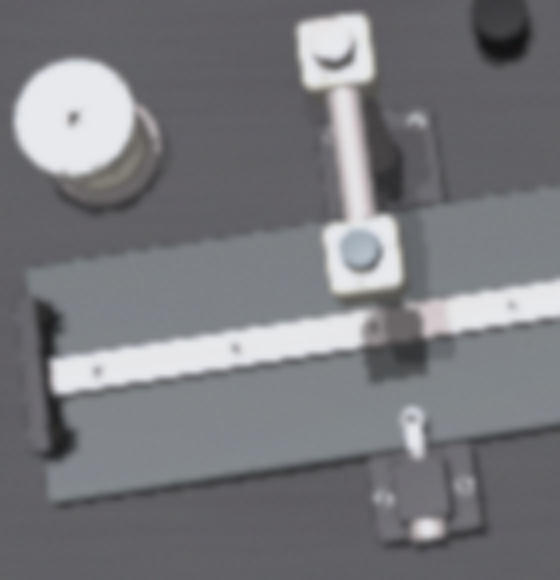

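Crop 1: the end plate's outer top edge runs from (590,42) to (635,285), the notch is at (262,374), and the stop runs from (668,65) to (715,275). Crop 2: the roller is at (412,415), the nozzle head at (360,250).

```bash
cat >h.py <<'E'
import numpy as np,cv2
from cell import robot
def ray(n,uv,z):
    c=robot.camera_info(n);R=np.array(c['R']);t=np.array(c['t'])
    p=cv2.undistortPoints(np.array([[uv]],float),c['camera_matrix'],c['distortion'])[0,0]
    C=-R.T@t;d=R.T@np.array([p[0],p[1],1]);return C+d*(z-C[2])/d[2]
E
python3 - <<'E'
from h import *
c1=lambda u,v:((u+.5)/5.5-.5+290,(v+.5)/5.5-.5+160)
c2=lambda u,v:((u+.5)/4-.5+135,(v+.5)/4-.5+140)
P=lambda uv,z:ray('top',uv,z)
q=dict(plA=P(c1(590,42),.102),plB=P(c1(635,285),.102),notch=P(c1(262,374),.052),bottle=P(c1(262,192),.146),
 stopA=P(c1(680,65),.057),stopB=P(c1(717,275),.057),stop2=P(c2(28,375),.057),
 roller=P(c2(412,415),.052),nozhead=P(c2(360,250),.233),
 railR=P(c1(640,187),.036),railL=P(c2(58,375),.036),leadA=P(c1(83,122),.052),leadB=P(c1(128,388),.052),
 bedA=P(c1(715,350),.02),bedB=P(c2(50,502),.02))
for k,v in q.items():print(k,v.round(4))
pf=(q['plA']+q['plB'])/2
for a,b in(('railR','railL'),('bedA','bedB')):
  d=q[b]-q[a];print('yaw',np.degrees(np.arctan2(d[1],d[0])))
d=q['plA']-q['plB'];print('plate normal yaw',np.degrees(np.arctan2(d[1],d[0]))+90,np.linalg.norm(d))
d=q['railL']-q['railR'];d[2]=0;d/=np.linalg.norm(d)
for k in q: r=q[k]-pf; print(k,'along %.4f right %.4f'%(r@d, r@np.array([d[1],-d[0],0])))
print(pf,d)
E
```

```text
plA [ 0.6372 -0.2241  0.102 ]
plB [ 0.5382 -0.2351  0.102 ]
notch [ 0.514  -0.0931  0.052 ]
bottle [ 0.569 -0.086  0.146]
stopA [ 0.639  -0.2711  0.057 ]
stopB [ 0.55   -0.2797  0.057 ]
stop2 [0.5097 0.3472 0.057 ]
roller [0.4831 0.1312 0.052 ]
nozhead [0.5395 0.14   0.233 ]
railR [ 0.5923 -0.2562  0.036 ]
railL [0.5126 0.3357 0.036 ]
leadA [ 0.6218 -0.0234  0.052 ]
leadB [ 0.5094 -0.0383  0.052 ]
bedA [ 0.5251 -0.2865  0.02  ]
bedB [0.4415 0.3424 0.02  ]
yaw 97.66652431450683
yaw 97.57023642749807
plate normal yaw 96.32003369653287 0.09969292761826856
plA along -0.0012 right 0.0498
plB along 0.0012 right -0.0498
notch along 0.1451 right -0.0548
bottle along 0.1449 right 0.0007
stopA along -0.0480 right 0.0453
stopB along -0.0446 right -0.0440
stop2 along 0.5821 right -0.0004
roller along 0.3716 right -0.0555
nozhead along 0.3727 right 0.0015
railR along -0.0269 right 0.0010
railL along 0.5703 right 0.0010
leadA along 0.1999 right 0.0614
leadB along 0.2001 right -0.0520
bedA along -0.0480 right -0.0696
bedB along 0.5864 right -0.0686
[ 0.58769637 -0.2296262   0.102     ] [-0.13340717  0.99106131  0.        ]
```

>>> {"method": "apply_moves", "body": {"series": [[[49,-20.5,0,0,0,-0.12,0],[85,-35,0,0,0,-0.24,0],[120,-50,0,0,0,-0.36,0],[155,-65,0,0,0,-0.48,0],[190,-79,0,0,0,-0.6,0],[225,-94,0,0,0,-0.72,0],[260,-108,0,0,0,-0.84,0],[295,-123,0,0,0,-0.96,0],[330,-137.5,0,0,0,-1.08,0],[365,-152,0,0,0,-1.2,0]]], "squeeze": 40}}

```text
clock: 0.93
position: [0.4877, -0.345, 0.231]
ee_rot: [0.731, 0.682, -0.0, -0.0]
force: [-0.0, -0.0, -0.6]
width: 0.0002
grasp_force: 0.0
```

```bash
cat >s.py <<'E'
from h import *
from scipy.spatial.transform import Rotation as Ro
o=robot.observe();M=Ro.from_quat(o['ee_rot']).as_matrix()
pf=np.array([.5877,-.2296,0]);d=np.array([-.1334,.9911,0])
p=np.array(o['position']);r=p-pf
print('t',o['clock'],'p',p.round(4),'along %.4f right %.4f'%(r@d,r@np.array([d[1],-d[0],0])),'yaw',np.degrees(np.arctan2(M[1,0],M[0,0])).round(2),'z',M[:,2].round(4),'F along',np.round(o['force']@d,2),np.round(o['force'],2),'w',o['width'])
def to(al,z,right=0):
    T=pf+al*d+right*np.array([d[1],-d[0],0]);T[2]=z;print('shift mm',(M.T@(T-p)*1000).round(1))
    G=np.c_[d,[d[1],-d[0],0],[0,0,-1]];print('turn',Ro.from_matrix(M.T@G).as_rotvec().round(4))
E
python3 -c "
from s import *
to(-.03,.22);to(-.03,.072)"
```

```text
t 0.9333 p [ 0.4877 -0.345   0.231 ] along -0.1010 right -0.1145 yaw 85.98 z [-4.e-04  3.e-04 -1.e+00] F along -0.03 [-0.01 -0.03 -0.56] w 0.0001591801435381428
shift mm [92.8 97.8 11. ]
turn [-0.0004 -0.0003 -0.204 ]
shift mm [ 92.7  97.8 159. ]
turn [-0.0004 -0.0003 -0.204 ]
```

>>> {"method": "apply_moves", "body": {"series": [[[25,26,0,0,0,-0.1,0],[50,52,0,0,0,-0.204,0],[75,78,0,0,0,-0.204,0],[93,98,10,0,0,-0.204,0],[93,98,10,0,0,-0.204,0],[93,98,45,0,0,-0.204,0],[93,98,80,0,0,-0.204,0],[93,98,100,0,0,-0.204,0],[93,98,110,0,0,-0.204,0],[93,98,110,0,0,-0.204,0]]]}}

```text
clock: 1.77
position: [0.5896, -0.2608, 0.1181]
ee_rot: [0.66, 0.751, -0.001, -0.003]
force: [0.0, 0.0, 0.6]
width: 0.0002
grasp_force: 0.0
```

```bash
python3 -c "
from s import *
to(-.03,.072)
a=robot.camera('top')[140:260,290:440]
cv2.imwrite('pics/c3.png',cv2.resize(a,None,fx=5,fy=5,interpolation=2))"
```

```text
t 1.7667 p [ 0.5896 -0.2608  0.1181] along -0.0312 right -0.0023 yaw 97.33 z [-0.0051  0.0022 -1.    ] F along 0.02 [0.01 0.02 0.55] w 0.00018106868403293616
shift mm [ 1.1  2.5 46.1]
turn [-0.0048 -0.0029 -0.0059]
```

View pics/c3.png

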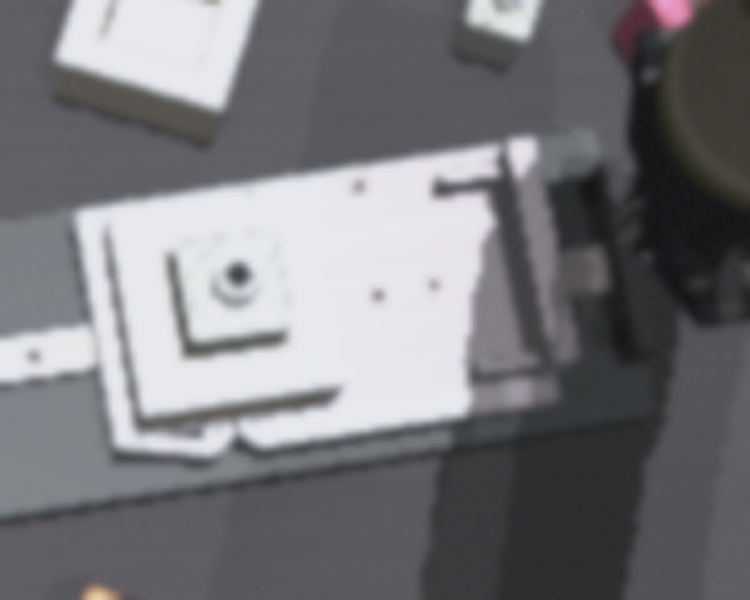

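The shuttle hasn't moved. The hand covers the upper right, with its dark edge at about (640,200). I'll project the TCP into this view as a check before descending.

```bash
python3 -c "
from s import *
c=robot.camera_info('top')
for q in (p,p-M[:,2]*.073,p-M[:,2]*.2):
    u=cv2.projectPoints(q,cv2.Rodrigues(c['R'])[0],c['t'],c['camera_matrix'],c['distortion'])[0][0,0];print((u-[290,140])*5)
to(-.03,.072)
im=robot.camera('wrist');cv2.imwrite('pics/w1.png',im)"
```

```text
t 1.8167 p [ 0.5909 -0.2612  0.1205] along -0.0317 right -0.0011 yaw 97.32 z [-0.0019  0.001  -1.    ] F along 0.3 [0.51 0.38 1.13] w 2.25976862927844e-05
[637.64413621 226.61892385]
[684.32077524 182.52944359]
[783.12532324  89.19459468]
shift mm [ 1.6  1.1 48.5]
turn [-0.0018 -0.0013 -0.006 ]
```

View pics/w1.png

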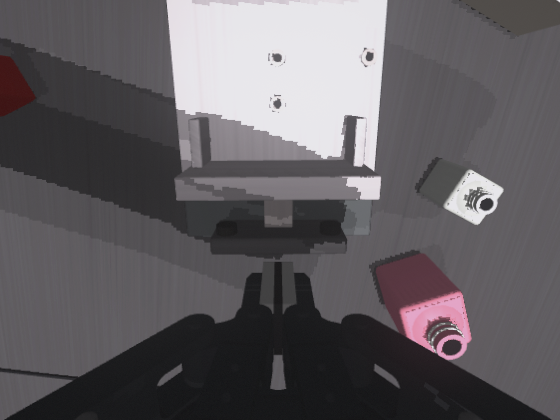

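The wrist view shows closed fingertips at (278,270), centred on the end plate (178–380, row 195) with the stop below it. Now I'll descend.

>>> {"method": "apply_moves", "body": {"series": [[[1,1,15,0,0,-0.006,0],[1,1,30,0,0,-0.006,0],[1,1,42,0,0,-0.006,0],[1,1,48,0,0,-0.006,0],[1,1,48,0,0,-0.006,0],[4,1,48,0,0,-0.006,0],[8,1,48,0,0,-0.006,0],[12,1,48,0,0,-0.006,0],[14,1,48,0,0,-0.006,0],[14,1,48,0,0,-0.006,0]]]}}

```text
clock: 2.7
position: [0.5911, -0.2461, 0.074]
ee_rot: [0.658, 0.753, 0.0, 0.0]
force: [0.0, -0.3, -0.1]
width: -0.0
grasp_force: 0.0
```

```bash
python3 -c "
from s import *
to(-.011,.072)"
```

```text
t 2.7 p [ 0.5911 -0.2461  0.074 ] along -0.0168 right 0.0012 yaw 97.76 z [ 9.e-04  1.e-04 -1.e+00] F along -0.31 [ 0.02 -0.31 -0.07] w -2.94494066445263e-05
shift mm [ 5.8 -1.2  2. ]
turn [0.0009 0.     0.0016]
```

>>> {"method": "apply_moves", "body": {"series": [[[2,0,0,0,0,0,0],[4,-0.5,0,0,0,0,0],[6,-1,0,0,0,0,0],[8,-1,0,0,0,0,0],[11,-1,0,0,0,0,0],[15,-1,0,0,0,0,0],[20,-1,0,0,0,0,0],[26,-1,0,0,0,0,0],[32,-1,0,0,0,0,0],[38,-1,0,0,0,0,0]]]}}

```text
clock: 3.53
position: [0.5843, -0.2089, 0.0733]
ee_rot: [0.658, 0.753, -0.0, -0.0]
force: [0.1, -2.6, -0.0]
width: 0.0002
grasp_force: 1.2
```

```bash
python3 -c "
from s import *
to(.1,.072)
im=robot.camera('wrist');cv2.imwrite('pics/w2.png',im)"
```

```text
t 3.5333 p [ 0.5843 -0.2089  0.0733] along 0.0209 right -0.0006 yaw 97.69 z [-3.e-04  1.e-04 -1.e+00] F along -2.55 [ 0.06 -2.56 -0.02] w 0.00016663114249884309
shift mm [79.1  0.6  1.3]
turn [-0.0003 -0.0001  0.0004]
```

View pics/w2.png

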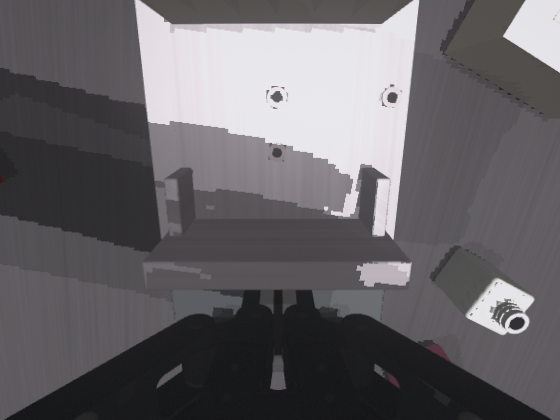

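The end plate at (278,275) is touching the fingertips, centred, with about 2.6 N of push. I'll carry on.

>>> {"method": "apply_moves", "body": {"series": [[[6,0,0,0,0,0,0],[12,0,0,0,0,0,0],[19,0,0,0,0,0,0],[26,0,0,0,0,0,0],[33,0,0,0,0,0,0],[40,0,0,0,0,0,0],[47,0,0,0,0,0,0],[54,0,0,0,0,0,0],[61,0,0,0,0,0,0],[68,0,0,0,0,0,0]]]}}

```text
clock: 4.42
position: [0.5755, -0.1415, 0.0734]
ee_rot: [0.658, 0.753, 0.0, 0.0]
force: [1.7, -2.8, -0.3]
width: -0.0001
grasp_force: 1.2
```

```bash
python3 -c "
from s import *
to(.15,.072)"
```

```text
t 4.4167 p [ 0.5755 -0.1415  0.0734] along 0.0889 right -0.0003 yaw 97.69 z [ 2.e-04  0.e+00 -1.e+00] F along -2.95 [ 1.7  -2.75 -0.34] w -0.00010104696864221053
shift mm [61.1  0.4  1.4]
turn [0.0002 0.     0.0004]
```

>>> {"method": "apply_moves", "body": {"series": [[[6,0,0,0,0,0,0],[13,0,0,0,0,0,0],[20,0,0,0,0,0,0],[27,0,0,0,0,0,0],[34,0,0,0,0,0,0],[40,0,0,0,0,0,0],[46,0,0,0,0,0,0],[52,0,0,0,0,0,0],[57,0,0,0,0,0,0],[61,0,0,0,0,0,0]]]}}

```text
clock: 5.25
position: [0.5673, -0.081, 0.0734]
ee_rot: [0.658, 0.753, 0.0, -0.0]
force: [-0.0, -1.7, 1.3]
width: 0.0003
grasp_force: 1.0
```

```bash
python3 -c "
from s import *
to(.195,.072)"
```

```text
t 5.25 p [ 0.5673 -0.081   0.0734] along 0.1500 right -0.0004 yaw 97.71 z [-1.e-04  3.e-04 -1.e+00] F along -1.7 [-0.   -1.71  1.32] w 0.0003265556265979584
shift mm [45.   0.5  1.4]
turn [-0.     -0.0003  0.0008]
```

>>> {"method": "apply_moves", "body": {"series": [[[4,0,0,0,0,0,0],[8,0,0,0,0,0,0],[13,0,0,0,0,0,0],[18,0,0,0,0,0,0],[23,0,0,0,0,0,0],[28,0,0,0,0,0,0],[33,0,0,0,0,0,0],[38,0,0,0,0,0,0],[42,0,0,0,0,0,0],[45,0,0,0,0,0,0]]]}}

```text
clock: 6.08
position: [0.5614, -0.038, 0.0734]
ee_rot: [0.659, 0.753, -0.0, 0.001]
force: [0.5, -7.1, 1.5]
width: -0.0003
grasp_force: 3.3
```

```bash
python3 -c "
from s import *
to(.216,.072)
i=robot.camera('top');cv2.imwrite('pics/top5.png',i)
cv2.imwrite('pics/c5.png',cv2.resize(i[170:290,200:340],None,fx=5,fy=5,interpolation=2))"
```

```text
t 6.0833 p [ 0.5614 -0.038   0.0734] along 0.1934 right -0.0005 yaw 97.62 z [ 4.0e-04 -1.4e-03 -1.0e+00] F along -7.06 [ 0.55 -7.05  1.53] w -0.000306980853604849
shift mm [22.7  0.5  1.4]
turn [ 0.0002  0.0014 -0.0007]
```

View pics/c5.png

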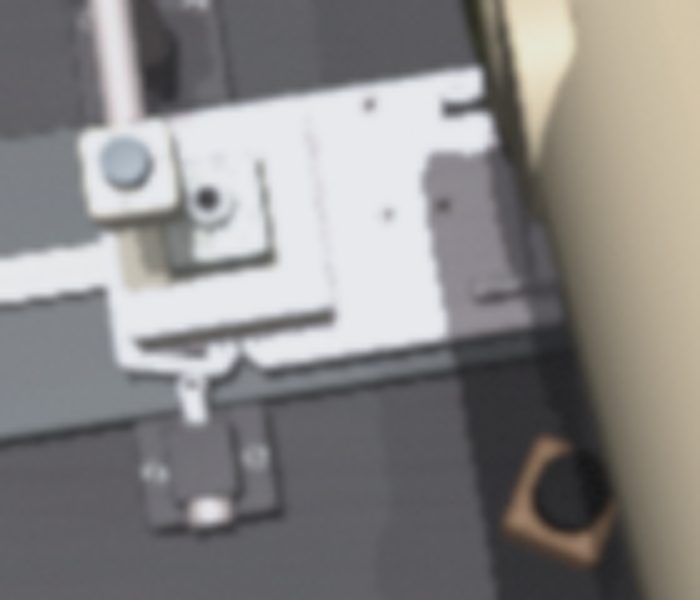

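The roller at (190,382) rides on the edge, and the notch at (242,355) is about 20 mm short of it. The bevel push was 7 N. I'll go on slowly.

>>> {"method": "apply_moves", "body": {"series": [[[2,0,0,0,0,0,0],[4,0,0,0,0,0,0],[6,0,0,0,0,0,0],[8,0,0,0,0,0,0],[9,0,0,0,0,0,0],[10,0,0,0,0,0,0],[11,0,0,0,0,0,0],[12,0,0,0,0,0,0],[13,0,0,0,0,0,0],[13,0,0,0,0,0,0]]]}}

```text
clock: 6.97
position: [0.5595, -0.0235, 0.0733]
ee_rot: [0.658, 0.753, 0.0, -0.0]
force: [0.7, -1.4, 0.2]
width: -0.0001
grasp_force: 0.6
```

```bash
python3 -c "
from s import *
to(.216,.072)"
```

```text
t 6.9667 p [ 0.5595 -0.0235  0.0733] along 0.2081 right -0.0005 yaw 97.73 z [-2.e-04  8.e-04 -1.e+00] F along -1.52 [ 0.67 -1.44  0.18] w -0.0001216569135932549
shift mm [7.9 0.5 1.3]
turn [-0.0001 -0.0008  0.001 ]
```

>>> {"method": "apply_moves", "body": {"series": [[[0.5,0,0,0,0,0,0],[1,0,0,0,0,0,0],[1.5,0,0,0,0,0,0],[2,0,0,0,0,0,0]]]}}

```text
clock: 7.3
position: [0.5593, -0.0218, 0.0732]
ee_rot: [0.658, 0.753, 0.0, -0.0]
force: [-0.6, 0.6, 0.1]
width: 0.0005
grasp_force: 0.1
```

>>> {"method": "apply_moves", "body": {"series": [[[0.5,0,0,0,0,0,0],[1,0,0,0,0,0,0],[1.5,0,0,0,0,0,0]]]}}

```text
clock: 7.55
position: [0.5591, -0.0204, 0.0732]
ee_rot: [0.658, 0.753, 0.0, -0.0]
force: [-0.1, -0.1, 0.4]
width: -0.0002
grasp_force: 0.0
```

```bash
python3 -c "
from s import *
i=robot.camera('top');cv2.imwrite('pics/top6.png',i)
cv2.imwrite('pics/c6.png',cv2.resize(i[170:290,200:340],None,fx=5,fy=5,interpolation=2))"
```

```text
t 7.55 p [ 0.5591 -0.0204  0.0732] along 0.2112 right -0.0005 yaw 97.71 z [-2.e-04  5.e-04 -1.e+00] F along -0.12 [-0.13 -0.14  0.37] w -0.0001886655697842323
```

View pics/c6.png

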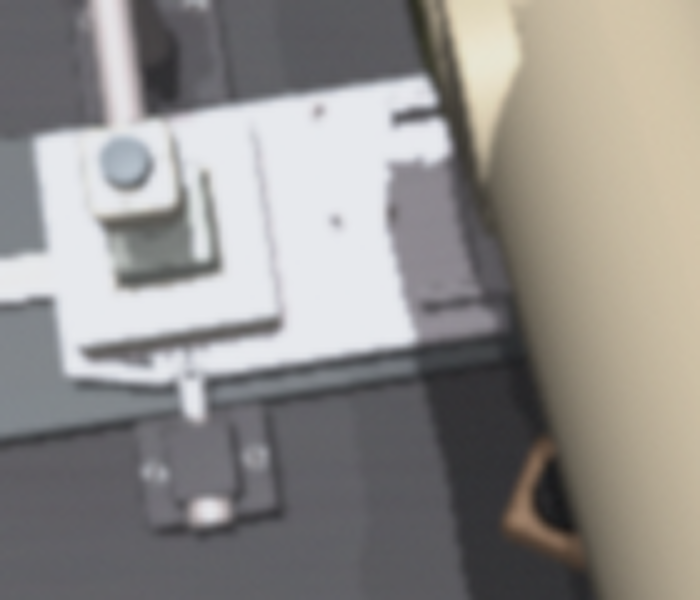

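The push has dropped to zero. The shuttle jumped ahead and the roller at (190,370) now sits in the notch. I'll back off, then rise.

>>> {"method": "apply_moves", "body": {"series": [[[-4,0,0,0,0,0,0],[-12,0,0,0,0,0,0],[-24,0,0,0,0,0,0],[-40,0,0,0,0,0,0],[-60,0,-5,0,0,0,0],[-80,0,-30,0,0,0,0],[-100,0,-60,0,0,0,0],[-115,0,-90,0,0,0,0],[-120,0,-110,0,0,0,0],[-120,0,-110,0,0,0,0]]]}}

```text
clock: 8.43
position: [0.5774, -0.1444, 0.1885]
ee_rot: [0.66, 0.751, 0.001, 0.004]
force: [-0.2, 0.6, 0.3]
width: 0.0001
grasp_force: 0.0
```

>>> {"method": "apply_moves", "body": {"series": [[[0,0,0,0,0,0,0],[0,0,0,0,0,0,0],[0,0,0,0,0,0,0],[0,0,0,0,0,0,0]]]}}

```text
clock: 8.77
position: [0.5744, -0.1395, 0.1819]
ee_rot: [0.658, 0.753, -0.0, -0.001]
force: [-0.1, 0.9, 0.0]
width: -0.0002
grasp_force: 0.0
```

```bash
python3 -c "
from s import *
i=robot.camera('top');cv2.imwrite('pics/top7.png',i)
cv2.imwrite('pics/c7.png',cv2.resize(i[165:285,190:350],None,fx=5,fy=5,interpolation=2))"
```

```text
t 8.7667 p [ 0.5744 -0.1395  0.1819] along 0.0911 right -0.0011 yaw 97.72 z [-2.3e-03  7.0e-04 -1.0e+00] F along 0.88 [-0.06  0.88  0.01] w -0.00020029243062836538
```

View pics/c7.png

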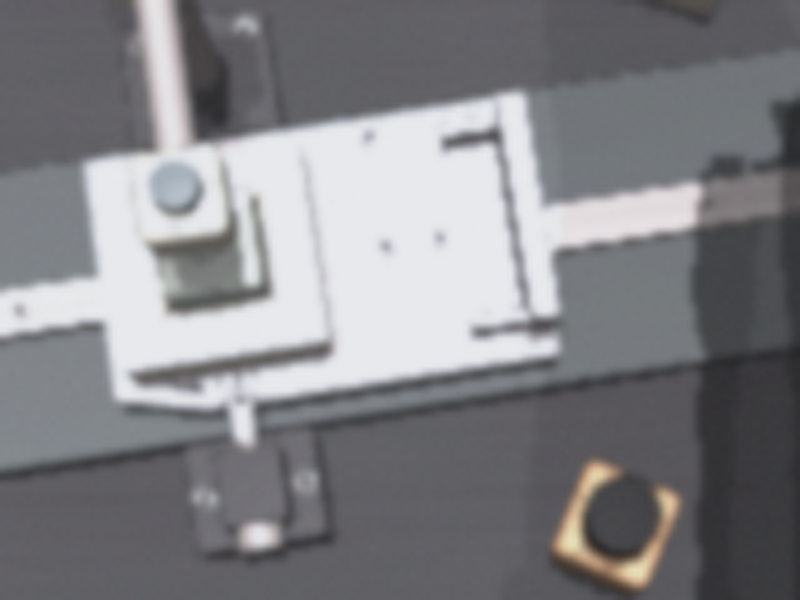

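The roller at (240,400) is in the notch and the bottle is under the nozzle head. The end plate's outer edge runs from (527,95) to (556,318), and the hand is clear. I'll check the travel before handing in.

```bash
python3 -c "
from s import *
g=lambda u,v:((u+.5)/5-.5+190,(v+.5)/5-.5+165)
m=(ray('top',g(527,95),.102)+ray('top',g(556,318),.102))/2
print(((m-pf)*[1,1,0])@d)
if abs(((m-pf)*[1,1,0])@d-.227)<.004: print(robot.sign_off())"
```

```text
t 8.8167 p [ 0.5746 -0.1394  0.1822] along 0.0911 right -0.0009 yaw 97.72 z [-1.9e-03  7.0e-04 -1.0e+00] F along 0.79 [ 0.29  0.83 -0.17] w -0.00026804654477843214
0.22725885871504903
the job is handed in; nothing more can be done
None
```

The shuttle is resting in the notch with the bottle under the nozzle, the hand is clear, and the job was handed in at about 8.8 s; no verdict came back, but the last picture put the shuttle's travel at 227 mm, matching the 227 mm measured at the start.

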